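# Slide a Petri dish onto the counting grid and hold the magnifier over it

## Robot

A 6-joint arm with a two-finger parallel gripper is mounted at the origin on the work surface. World frame = base frame: x ahead of the robot, y to its left, z up, the work surface at z = 0. Lengths are in m, angles in rad, forces in N, time in s.
With the tool pointing down it reaches from about 0.3 to 0.75 m from the base axis. Payload 8.5 kg.
Tool frame: the origin (TCP) lies on the mounting face of the last link; the fingertips stand 166 mm ahead of it and the grasp point (between the pads) lies 147 mm ahead of it (robot.nose_length is the distance from the TCP to the fingertips, in m); z points along the fingers, y is the line along which they close (so a half turn about z gives the same grasp; the last joint's range is limited). The gripper opens to 88 mm and grips with 3 to 60 N. Pads are 18 mm wide; open, the fingers measure 123 mm over their backs; the gripper's body (75 mm by 187 mm) begins 45 mm behind the grasp point.
Start: joints at [0.99, 0.381, 1.297, -0, 1.464, -0.215], TCP at [0.197, 0.514, 0.405] pointing down, gripper open.
Joint ranges: [-3.11, 3.11], [-0.89, 2.33], [0.22, 2.48], [-1.42, 4.56], [0.17, 2.85], [-2.88, 2.88]. Speed limits (rad/s): [2.39, 2.39, 3.14, 3.14, 3.14, 3.14].

## Interface

Orientations are given as a 3x3 rotation matrix whose columns are the frame's x, y, z axes.
In Python, from station import robot gives the robot as it stands. The module is installed in compiled form; this text tells all that it offers. Calls block until the motion is done:
- robot.movep(position, orientation): joint-space move of the TCP to a pose.
- robot.line_to(position, rot=None, velocity=0.15): straight line of the TCP; rot=None keeps the orientation; velocity is the mean speed in m/s.
- robot.goto_joints(angles): joint-space move.
- robot.command_gripper(opening, newtons=None): finger opening in m; newtons is the grip in N (None keeps the last); returns when the fingers have stopped.
- robot.sleep(seconds).
- robot.solve_ik(position, orientation): joint angles nearest the present ones, or None.
- robot.get_state(): the state.
- robot.grab_frame(name): name is "side" or "top" or "wrist"; returns a dict with "img" (420x560x3 uint8, blue, green, red), "mtx" (3x3 intrinsics, pixels), "R" (3x3) and "t" (3): a world point X has camera coordinates R X + t. Camera axes: x right, y down, z forward; pixel columns grow to the right and rows downward; lengths in m; the calibration is good to about 2 mm. A picture is of the moment at which its call begins. There is no depth.
A pose or a line that the arm cannot do raises robot.Unreachable and nothing moves.
- robot.close_job(): hands the job in; it is judged then, once.
The state is a dict: "t": time; "joint_positions": joint angles; "joint_vel": joint speeds; "tau": joint torques, N m; "tool_pos": TCP position; "ee_rot": TCP orientation; "contact_force": force on the tool from outside, world axes, zero at the start; "ft_torque": the same for the moment, N m; "opening": finger opening in m; "grip_force": force on a finger pad.
Only numpy, scipy, OpenCV 4.12 (cv2) and the standard library are available. Lean on these libraries where they do the work, as an engineer would, in place of code of your own. Each camera call takes 0.05 s, during which the arm holds its last target. There are 200 camera calls.

## Task

Slide the closed red Petri dish flat along the bench, without lifting or tipping it, from the blue ring onto the middle of the black counting grid, so that it stands wholly inside the white circle, and let go of it. Then pick up the hand magnifier by its handle, lift it high over the tube rack and bring it across without touching anything with it, and stop with the lens level and centred over the dish, its rim about 3 cm above the dish's lid and not touching it, so that the colonies can be counted: finish still holding the magnifier there. Leave everything else on the bench where it stands.

Things in the scene. Friction and masses are not known exactly. Their poses are not given: they have to be found in the camera images.
- dish: the closed Petri dish with red agar and cream colonies: a clear disc 60 mm in diameter (57 mm over the lowest 4 mm) and 15 mm high, lid and base as one piece, about 35 g, loose. Origin at the centre of its underside, z up. It starts on the blue ring and fits between the fingers across its diameter
- count_mark: the counting grid: a flat black disc 104 mm across stuck flush on the bench, with a white circle 76 to 80 mm in diameter and white grid lines inside it. Origin at its centre at bench height. Nothing to climb: the dish slides onto it freely
- wait_mark: the blue ring sticker (76 mm inside, 88 mm outside, flush with the bench) on which the red dish waits. Origin at its centre at bench height
- magnifier: hand magnifier lying flat, 125 g. Origin on the bench under the grip point of the handle; +x along the handle to the lens, z up. Black handle: bar 20 mm wide (y), 20 mm high, x = -60 to +40 mm. Lens in a steel rim of 90 mm outside diameter, 16 mm thick (underside level with the handle's), centred at x = +100 mm. Gripped at the origin with 40 N it stays level
- lens (a point): the middle of the magnifier's lens, at the underside of the rim (100 mm from the magnifier's origin along its +x, same height); z is the lens's axis, up
- rack: blue tube rack, 240 mm long (its x) by 66 mm wide, with capped culture tubes reaching 130 mm above the bench; loose, it stands between the magnifier and the marked places. Origin at the centre of its underside. Bystander
- burner: unlit steel Bunsen burner beyond the rack, base 82 mm in diameter, chimney 126 mm high; its hose runs away over the back edge. Loose; origin at the centre of its base. Bystander
- done_dish: the dish already counted: the same size as the red one, but with green agar, standing on the yellow ring sticker. Origin at the centre of its underside. Bystander
- dropper_red: amber dropper bottle with red collar, 33 mm in diameter, 95 mm high. Origin at the centre of its underside. Bystander
- dropper_black: amber dropper bottle with black collar, 33 mm in diameter, 95 mm high. Origin at the centre of its underside. Bystander
- beaker: glass beaker 70 mm in diameter, 88 mm high, with inoculating loops standing in it up to 210 mm. Origin at the centre of its underside. Bystander
- phone: black phone lying flat, 150 by 72 by 8 mm. Origin at the centre of its underside. Bystander
- tally_counter: chromed hand tally counter, 42 mm in diameter, 23 mm high. Origin at the centre of its underside. Bystander

How it is judged:
By the outcome, as a careful person would: the job done as asked, in the order asked, and still so for the second after the job is handed in, while the arm keeps its last pose, push and grip.
It also fails if it takes over 64 s, if anything falls off the work surface, if the arm or the gripper's body presses on something with over 40 N, if the wrist force passes 120 N, or if a joint passes its speed limit or range.

## Working session

There is one attempt and no reset: what is moved stays moved. The work goes in short steps, each a Python script; the robot and the scene stay as the last script left them, time stands still between calls to the robot, and variables do not carry over. Pictures are saved under pics/ and viewed, at most 10 in all, crops included, and the job is handed in when it is done.

```bash
mkdir -p pics; python3 - <<'E'
from station import robot
import cv2
for n in("top","side"):
    f=robot.grab_frame(n); cv2.imwrite(f"pics/{n}0.png",f["img"])
    print(n,f["mtx"].round(1).tolist(),f["R"].round(3).tolist(),f["t"].round(3).tolist())
print(robot.get_state()["t"])
E
```

```text
top [[506.6, 0.0, 290.0], [0.0, 506.6, 199.0], [0.0, 0.0, 1.0]] [[0.019, -1.0, -0.015], [-0.999, -0.018, -0.046], [0.046, 0.015, -0.999]] [0.059, 0.573, 1.374]
side [[438.6, 0.0, 282.4], [0.0, 438.6, 212.3], [0.0, 0.0, 1.0]] [[-0.995, -0.097, -0.013], [-0.042, 0.55, -0.834], [0.088, -0.83, -0.551]] [0.573, 0.024, 1.142]
0.1
```

View pics/top0.png

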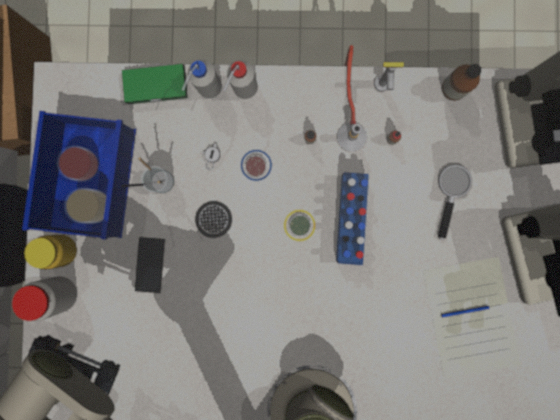

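View pics/side0.png

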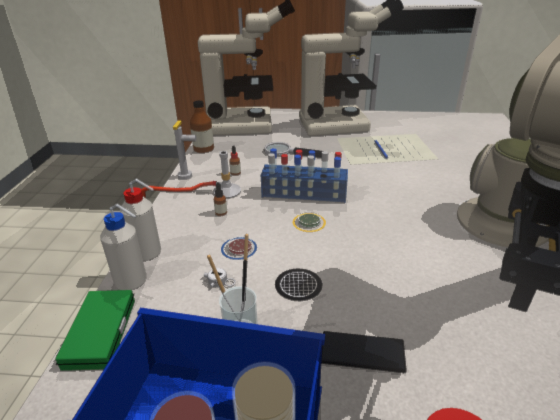

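The top view shows the red dish on its blue ring at about (256,165), the grid at (213,219), the green dish at (300,224), the rack at (352,218), and the magnifier with its lens at (454,180) and handle at (446,220). The tally counter is at (212,154), the beaker at (160,180), the phone at (150,264) and the burner at (352,135). The side view agrees with this layout.

```bash
cat > h.py <<'E'
from station import robot
import numpy as np, cv2
def ray(f,uv,z):
    d=f["R"].T@np.linalg.solve(f["mtx"],[uv[0],uv[1],1.]); c=-f["R"].T@f["t"]
    return (c+d*(z-c[2])/d[2])[:2]
def blob(mask,win):
    u0,v0,u1,v1=win; m=np.zeros(mask.shape,np.uint8); m[v0:v1,u0:u1]=mask[v0:v1,u0:u1]
    cs=cv2.findContours(m,cv2.RETR_EXTERNAL,cv2.CHAIN_APPROX_NONE)[0]
    return max(cs,key=cv2.contourArea)
def down(th):  # tool pointing down, finger line (y) at world angle th
    y=np.array([np.cos(th),np.sin(th),0]);z=np.array([0,0,-1.]);return np.c_[np.cross(y,z),y,z]
E
python3 - <<'E'
from h import *
f=robot.grab_frame("top"); im=f["img"].astype(int); b,g,r=im[...,0],im[...,1],im[...,2]
hsv=cv2.cvtColor(f["img"],cv2.COLOR_BGR2HSV); mx=im.max(2)
red=((r-g>25)&(r-b>15)).astype(np.uint8); blue=((b-r>25)).astype(np.uint8); dark=(mx<70).astype(np.uint8)
def show(n,c,z):
    e=cv2.minEnclosingCircle(c); q=cv2.minAreaRect(c)
    print(n,"px",np.round(e[0],1),round(e[1],1),"rect",np.round(q[0],1),np.round(q[1],1),round(q[2]),"xy",ray(f,e[0],z).round(4),ray(f,q[0],z).round(4))
show("dish",blob(red,(235,145,278,186)),.008)
show("ring",blob(blue,(235,145,278,186)),0)
show("grid",blob(dark,(190,195,236,242)),0)
show("rack",blob(blue,(330,165,376,270)),.05)
h=blob(dark,(430,195,462,245)); show("handle",h,.02)
for n,p,z in[("lens",(454,180),.016),("done",(300,224),.01),("burner",(352,137),0),("tally",(212,154),.02),("beaker",(160,181),.0),("dropR",(394,136),.05),("dropB",(310,136),.05)]: print(n,ray(f,p,z).round(3))
cv2.imwrite("pics/crop1.png",cv2.resize(f["img"][130:260,400:500],None,fx=5,fy=4.5))
E
```

```text
dish px [255.3 165.6] 8.6 rect [254.9 165.6] [16.1 16.4] 72 xy [0.6627 0.1675] [0.6628 0.1687]
ring px [255.8 164.8] 15.4 rect [256. 165.] [30. 30.] 90 xy [0.6657 0.1668] [0.6653 0.1662]
grid px [213.1 219.3] 17.8 rect [213.  219.5] [35. 34.] 90 xy [0.5123 0.2817] [0.5118 0.282 ]
rack px [354.5 218.5] 46.2 rect [352.4 218.3] [26.1 90.7] 4 xy [ 0.5215 -0.1033] [ 0.5219 -0.0978]
handle px [444.9 219.4] 17.6 rect [445.3 219.4] [ 8.  35.2] 14 xy [ 0.524  -0.3512] [ 0.5239 -0.3522]
lens [ 0.632 -0.376]
done [0.504 0.041]
burner [ 0.748 -0.099]
tally [0.691 0.286]
beaker [0.616 0.433]
dropR [ 0.744 -0.206]
dropB [0.74  0.019]
```

```bash
python3 - <<'E'
from h import *
for th in (2.497,2.497-np.pi):
    print(th,[None if (q:=robot.solve_ik([x,y,z],down(th))) is None else np.round(q,2).tolist() for x,y,z in[(.664,.167,.30),(.664,.167,.17),(.512,.282,.17)]])
th=2.497-np.pi
robot.movep([.62,.19,.32],down(th))
f=robot.grab_frame("wrist"); cv2.imwrite("pics/w1.png",f["img"]); s=robot.get_state()
print(s["t"],s["tool_pos"],f["mtx"][0])
E
```

```text
2.497 [[0.07, 0.7, 1.03, -0.0, 1.41, -2.42], [0.07, 0.83, 1.16, -0.0, 1.15, -2.42], [0.3, 0.7, 1.49, -0.0, 0.95, -2.2]]
-0.6445926535897932 [[0.07, 0.7, 1.03, -0.0, 1.41, 0.72], [0.07, 0.83, 1.16, -0.0, 1.15, 0.72], [0.3, 0.7, 1.49, -0.0, 0.95, 0.95]]
2.15 [0.61953177 0.1909984  0.32033909] [299.09168075   0.         278.62862655]
```

View pics/w1.png

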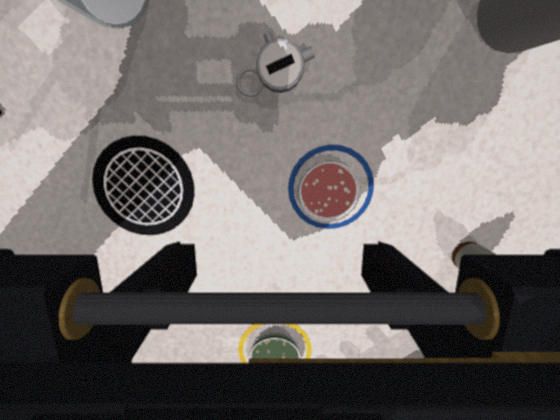

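The close view shows the red dish at about (329,190) inside its blue ring, the grid at about (143,185), and the tally counter clear of the path at (281,63).

```bash
python3 - <<'E'
from h import *
f=robot.grab_frame("wrist"); im=f["img"].astype(int); b,g,r=im[...,0],im[...,1],im[...,2]
red=((r-g>25)&(r-b>15)).astype(np.uint8); blue=((b-r>25)).astype(np.uint8)
gr=(im.max(2)<70).astype(np.uint8)
for n,c,z in[("dish",blob(red,(290,145,375,230)),.008),("ring",blob(blue,(280,135,385,235)),0),("grid",blob(gr,(85,125,198,238)),0)]:
    e=cv2.fitEllipse(cv2.convexHull(c)); print(n,np.round(e[0],1),np.round(e[1],1),ray(f,e[0],z).round(4))
E
```

```text
dish [328.3 190.1] [52.7 55. ] [0.663  0.1669]
ring [330.6 186.4] [82.7 86.4] [0.6672 0.1665]
grid [142.7 184.6] [ 93.7 105.7] [0.5139 0.2834]
```

```bash
python3 - <<'E'
from h import *
th=2.497-np.pi; R=down(th); nz=robot.nose_length
d=np.array([.663,.167]); g=np.array([.513,.2825]); z=nz+.004
robot.command_gripper(.088)
robot.movep([*d,z+.08],R)
robot.line_to([*d,z],velocity=.08)
robot.command_gripper(.05,10); robot.sleep(.2)
s=robot.get_state(); print(s["t"],s["opening"],s["grip_force"],s["contact_force"].round(1),s["tool_pos"].round(4))
robot.line_to([*g,z],velocity=.06); robot.sleep(.2)
s=robot.get_state(); print(s["t"],s["opening"],s["grip_force"],s["contact_force"].round(1),s["tool_pos"].round(4))
robot.command_gripper(.088)
robot.line_to([*g,z+.08],velocity=.1)
robot.line_to([*(g+[-.09,0]),.36],velocity=.2)
f=robot.grab_frame("wrist"); cv2.imwrite("pics/w2.png",f["img"]); s=robot.get_state(); print(s["t"])
E
```

```text
4.7333 0.059448426252736504 10.000080317258835 [0.1 0.1 2. ] [0.663  0.167  0.1701]
8.2417 0.05986187341270343 10.0003382563591 [ 2.8 -2.3  5.6] [0.5129 0.2826 0.1701]
10.6833
```

View pics/w2.png

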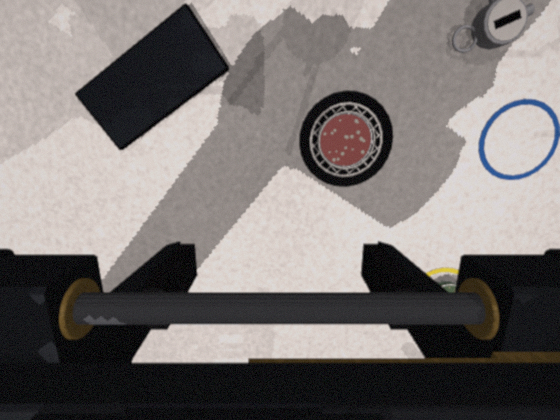

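The dish stands concentric in the white circle at (346,138), and the phone and tally counter are undisturbed. Next is the magnifier.

```bash
python3 - <<'E'
from h import *
f=robot.grab_frame("wrist"); im=f["img"].astype(int); b,g,r=im[...,0],im[...,1],im[...,2]
red=((r-g>25)&(r-b>15)).astype(np.uint8); gr=(im.max(2)<70).astype(np.uint8)
for n,c,z in[("dish",blob(red,(295,85,398,190)),.008),("grid",blob(gr,(295,85,398,190)),0)]:
    e=cv2.fitEllipse(cv2.convexHull(c)); print(n,np.round(e[0],1),ray(f,e[0],z).round(4))
a=-.22
for th in(a+np.pi/2,a-np.pi/2):
    for p,t in[((.534,-.354,.40),th),((.534,-.354,.168),th),((.441,.211,.21),th+1.0),((.441,.211,.40),th+1.)]:
        q=robot.solve_ik(p,down(t)); print(round(th,2),None if q is None else np.round(q,2))
robot.line_to([.423,.2825,.42],velocity=.25)
th=min((a+np.pi/2,a-np.pi/2),key=lambda t:9 if (q:=robot.solve_ik([.534,-.354,.4],down(t))) is None else abs(q[5]))
robot.movep([.46,-.34,.40],down(th))
f=robot.grab_frame("wrist"); cv2.imwrite("pics/w3.png",f["img"]); s=robot.get_state(); print(th,s["t"],s["joint_positions"])
E
```

```text
dish [345.1 139.4] [0.5128 0.283 ]
grid [345.7 138. ] [0.5153 0.2824]
1.35 [-0.77  0.55  1.03 -0.    1.57 -2.12]
1.35 [-0.77  0.77  1.31 -0.    1.06 -2.12]
1.35 [ 0.2   0.52  1.73 -0.    0.89 -2.15]
1.35 [ 0.2   0.28  1.47 -0.    1.4  -2.15]
-1.79 [-0.77  0.55  1.03 -0.    1.57  1.02]
-1.79 [-0.77  0.77  1.31 -0.    1.06  1.02]
-1.79 [ 0.2   0.52  1.73 -0.    0.89  0.99]
-1.79 [ 0.2   0.28  1.47 -0.    1.4   0.99]
-1.7907963267948965 13.4083 [-8.41963039e-01  4.22509862e-01  1.24323338e+00  9.79294173e-05
  1.47577829e+00  9.47402938e-01]
```

View pics/w3.png

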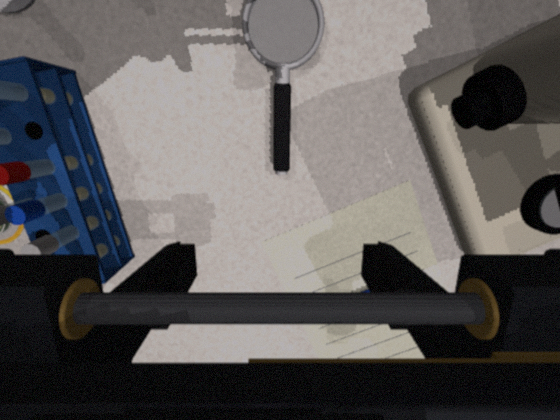

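The magnifier lies near the image centre, with its handle running from (282,84) to (282,170) and its lens centred near (283,25). The rack is to the left and a microscope to the right, both clear of it.

```bash
python3 - <<'E'
from h import *
f=robot.grab_frame("wrist"); im=f["img"].astype(int)
c=blob((im.max(2)<75).astype(np.uint8),(255,72,310,190)); q=cv2.minAreaRect(c); pts=c[:,0,:]
v=pts[:,1]; top=[pts[np.abs(v-(v.min()+k))<=1].mean(0) for k in(8,)][0]; bot=pts[np.abs(v-(v.max()-8))<=1].mean(0)
A,B=ray(f,bot,.015),ray(f,top,.015); a=np.arctan2(*(B-A)[::-1])
ctr=ray(f,q[0],.015); o=ctr+.01*np.array([np.cos(a),np.sin(a)])
print(q,"len",np.linalg.norm(B-A),"ang",a,"ctr",ctr,"origin",o, "lens",o+.1*np.array([np.cos(a),np.sin(a)]),"lens px:",ray(f,(283.5,25),.012))
E
```

```text
((281.5, 127.0), (88.0, 17.0), 90.0) len 0.0822882206680803 ang -0.2274195228164646 ctr [ 0.524955   -0.35669502] origin [ 0.53469752 -0.35894967] lens [ 0.63212266 -0.38149609] lens px: [ 0.62994326 -0.38190376]
```

```bash
python3 - <<'E'
from h import *
a=-.2274; R=down(a-np.pi/2); nz=robot.nose_length; o=np.array([.534,-.3575]); z=nz+.002
robot.movep([*o,z+.08],R)
robot.line_to([*o,z],velocity=.08)
robot.command_gripper(.0,40); robot.sleep(.3)
s=robot.get_state(); print(s["t"],s["opening"],s["grip_force"],s["contact_force"].round(1),s["tool_pos"].round(4))
robot.line_to([*o,z+.04],velocity=.06)
robot.line_to([*o,z+.24],velocity=.15); robot.sleep(.3)
s=robot.get_state(); print(s["t"],s["opening"],s["grip_force"],s["contact_force"].round(1),s["ft_torque"].round(2),s["tool_pos"].round(4))
f=robot.grab_frame("wrist"); cv2.imwrite("pics/w4.png",f["img"])
E
```

```text
16.6583 0.019809455791729748 39.964619390666485 [-0.5 -0.2 -0.1] [ 0.534  -0.3575  0.168 ]
19.2583 0.01956576047507668 39.96403749100864 [-0.6 -0.4 -1.2] [0.03 0.2  0.01] [ 0.534  -0.3575  0.4077]
```

View pics/w4.png

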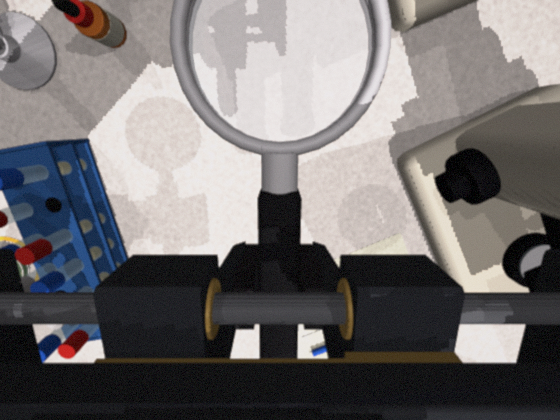

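Both the handle and rim sit straight in the fingers. The outer rim spans columns 172 to 391 and its near edge is at row 153.

```bash
python3 - <<'E'
from h import *
f=robot.grab_frame("wrist"); s=robot.get_state(); p=np.array(s["tool_pos"]); R=np.array(s["ee_rot"])
a=-.2274; u=np.array([np.cos(a),np.sin(a)]); n=np.array([-u[1],u[0]])
zb=.2397
for dz in(0,.008,.016):
    e=ray(f,(281.5,153),zb+dz)-p[:2]; l=ray(f,(172.5,45),zb+dz)-p[:2]; r=ray(f,(390.5,45),zb+dz)-p[:2]
    print(dz,"near edge",e@u,e@n,"width",(l-r)@n,"mid",(l+r)@n/2)
# cross, high, then look down onto the place
g=np.array([.513,.2827]); b=.79; v=np.array([np.cos(b),np.sin(b)]); o=g-.1*v; Q=down(b-np.pi/2)
robot.movep([*o,.41],Q)
robot.line_to([*o,.26],velocity=.15)
robot.line_to([*o,robot.nose_length+.002+.050],velocity=.06); robot.sleep(.5)
s=robot.get_state(); print(s["t"],s["tool_pos"],s["contact_force"].round(1),s["opening"])
for k in("wrist","side","top"):cv2.imwrite(f"pics/{k}5.png",robot.grab_frame(k)["img"])
i=cv2.imread("pics/side5.png"); cv2.imwrite("pics/side5c.png",cv2.resize(i[200:340,200:400],None,fx=4,fy=4))
E
```

```text
0 near edge 0.05484442001517077 -0.0009632250710166919 width 0.09849527152915225 mid -0.0008000739490204311
0.008 near edge 0.055529847738110316 -0.0008835359564818285 width 0.09324066470382648 mid -0.0007290887548453499
0.016 near edge 0.056215275461049756 -0.0008038468419470469 width 0.08798605787850074 mid -0.0006581035606703194
23.9333 [0.44260167 0.21166454 0.21805754] [-0.2 -0.2 -1.7] 0.019575725616270336
```

View pics/wrist5.png

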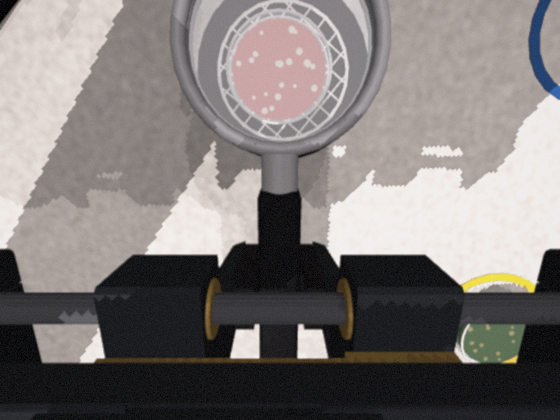

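View pics/side5c.png

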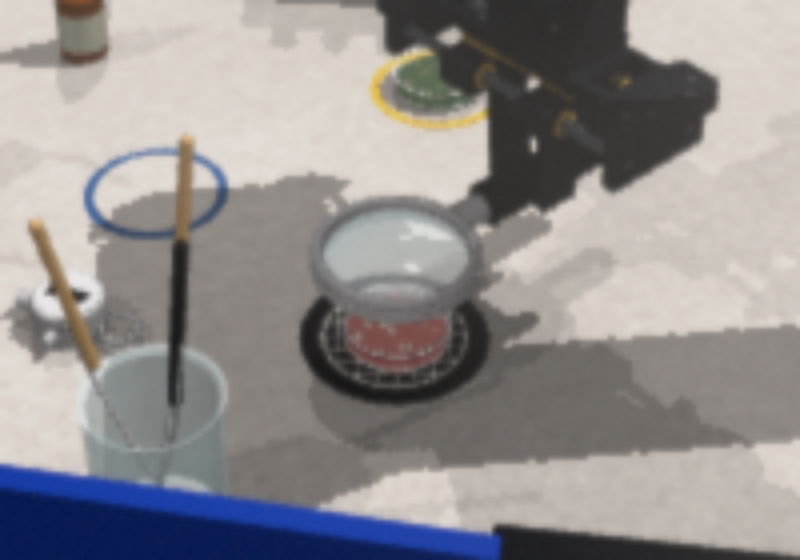

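The lens sits level over the dish. In the wrist view the dish is at about (280,70) inside the rim, and in the side view the rim is directly above it. I'll check the numbers, lower 5 mm and verify.

```bash
python3 - <<'E'
from h import *
s=robot.get_state(); p=np.array(s["tool_pos"]); u=np.array([np.cos(.79),np.sin(.79)]); n=np.array([-u[1],u[0]])
f=robot.grab_frame("wrist"); im=f["img"].astype(int); red=((im[...,2]-im[...,1]>25)&(im[...,2]-im[...,0]>15)).astype(np.uint8)
e=cv2.fitEllipse(cv2.convexHull(blob(red,(215,5,350,135)))); d=ray(f,e[0],.008)
print("dish",e[0],d,"in mag frame",(d-p[:2])@u,(d-p[:2])@n)
f=robot.grab_frame("side"); L=p[:2]+.1005*u-.0008*n
# rim outer outline in the side crop: columns 311..486, rows 196..320 (crop/4+200)
for z in(.05,.058,.066): print(z,"rim centre from side",ray(f,(299.6,264.5),z),"expected",L)
for z in(.05,.066):
  ring=[f["mtx"]@(f["R"]@np.array([*(L+.045*np.array([np.cos(t),np.sin(t)])),z])+f["t"]) for t in np.linspace(0,6.28,60)]
  q=np.array([(r/r[2])[:2] for r in ring]); print(z,((q.min(0)-200)*4).round(),((q.max(0)-200)*4).round())
E
```

```text
dish (278.6699523925781, 68.55255126953125) [0.51325013 0.28390081] in mag frame 0.10102259261381888 0.0006535124373047178
0.05 rim centre from side [0.51215866 0.27407829] expected [0.51391481 0.28250654]
0.058 rim centre from side [0.51161674 0.28352001] expected [0.51391481 0.28250654]
0.066 rim centre from side [0.51107482 0.29296173] expected [0.51391481 0.28250654]
0.05 [309. 214.] [480. 326.]
0.066 [308. 191.] [481. 303.]
```

```bash
python3 - <<'E'
from h import *
p=np.array(robot.get_state()["tool_pos"]); n=np.array([-np.sin(.79),np.cos(.79)])
robot.line_to([*(p[:2]+.0012*n),robot.nose_length+.002+.0455],velocity=.03); robot.sleep(1)
s=robot.get_state(); print(s["t"],s["tool_pos"],s["contact_force"].round(1),s["grip_force"],np.abs(s["joint_vel"]).max())
cv2.imwrite("pics/top6.png",robot.grab_frame("top")["img"])
E
```

```text
25.4917 [0.44174986 0.21251954 0.21349981] [-0.  -1.1 -2.3] 39.96403533965349 0.0016921909984587839
```

View pics/top6.png

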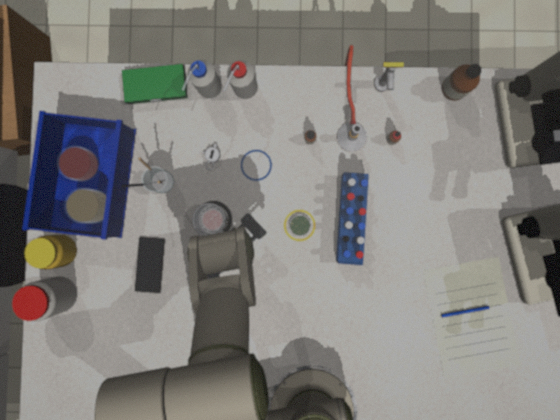

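The top view shows the lens at (212,218) over the dish. The rack (352,218), green dish (300,224), burner, droppers, tally counter, beaker and phone are all where they started.

```bash
python3 -c "
from station import robot
print(robot.close_job())"
```

```text
the job is handed in; nothing more can be done
None
```

The job is handed in at about 25 s on the robot's clock: the dish sits in the middle of the counting grid inside the white circle, the arm is holding the magnifier level and centred about 3 cm above its lid, and in the last top view nothing else has moved.

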